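Try a second-hand handbrake: key in the logger, pull four clicks, hold

TASK

A second-hand handbrake is being tried on its test stand. Press the logger box's keys fully down one at a time, first the round key, then the square key, then the long bar-shaped key; after that raise the handbrake lever from its rest by four clicks and not a fifth. Its worn ratchet clicks but does not lock, so finish with the gripper still holding the lever at the fourth click, and leave the carton and the spark plug on the table undisturbed.

Things in the scene. Friction and masses are not known exactly. Their poses are not given: they have to be found in the camera images.
- pivot (a point): Handbrake's hinge axis, midway between the stand's two grey cheeks (112 mm high with the 84 mm hinge pin), 100 mm above the table. The fixed stand is a steel base plate 360 x 130 x 12 mm, cheeks at one end. Its level -x axis runs below the lever from pivot to grip, y along the hinge, z up. A rubber block 50 x 50 mm, 62 mm high, lies under the lever 180 mm from the pivot.
- lever_grip (a point): Middle of the lever's black rubber grip, on its centre line, 230 mm from the pivot; -x along the lever to its free end. The grip is a round bar 30 mm thick, 85 mm long; its free end is 41 mm beyond this point. At rest the lever rises 0.05 rad above level, this point 111 mm above the table, clear on both sides. The grip may pivot between the fingers as it is raised along its arc.
- lever (a joint): Lever angle, 0 at rest (down), grows as the grip is raised, stop 0.9 rad. Spring and weight always pull it back down. Lifting takes 11 to 20 N at the grip as the pawl climbs a tooth (more at later ones); past each crest it falls by 5 to 9 N, then rises again at the next tooth. Free play first, different each time (first click at 0.08 to 0.18 rad), then a click every 0.11 rad (25 mm at grip).
- pawl_point (a point): Point on the lever's centre line 90 mm from the pivot, where the spring pawl sits between the lever's side plates. It moves with the lever.
- tooth_one (a point): Centre of the lowest of the 7 teeth (6 mm bars, 0.11 rad apart, 90 mm from the pivot) of the upright rack round the pivot, between the lever's side plates. The rack's angle differs each time but stays. Click 1 comes as pawl_point passes here, click 4 at 0.33 rad beyond, click 5 at 0.44 rad; at rest at the fourth click it is half-way between, pawl_point 34 mm from here.
- round_key_top (a point): Centre of the top of the round white key, 25 mm across, on the grey logger box (fixed, 130 x 190 x 45 mm). The three keys stand in a row along the box, 55 mm apart, in any order, tops 65 mm above the table and 13 mm above their black sockets. z up.
- square_key_top (a point): Centre of the top face of the square white key, 24 x 24 mm.
- bar_key_top (a point): Centre of the top face of the long bar-shaped white key, 40 x 11 mm.
- round_key (a joint): How far the round key is pressed down: 0 to 0.006 m. It is sprung: about 1 N starts it, 3.5 N holds it fully down, and it comes up again when let go.
- square_key (a joint): The same for the square key.
- bar_key (a joint): The same for the bar key.
- carton: Small loose cardboard carton, 45 x 36 mm and 40 mm high, standing between the logger box and the test stand; origin at the centre of its underside. A bystander.
- plug: Loose spark plug lying on its side, about 68 mm long and 20 mm thick, between the logger box and the test stand; origin under its middle on the table. A bystander.

How it is judged:
By the outcome, as a careful person would: the job done as asked, in the order asked, and still so for the second after the job is handed in, while the arm keeps its last pose, push and grip.
It also fails if it takes over 72 s, if anything falls off the work surface, if the arm or the gripper's body presses on something with over 40 N, if the wrist force passes 120 N, or if a joint passes its speed limit or range.

ROBOT

A 6-joint arm with a two-finger parallel gripper is mounted at the origin on the work surface. World frame = base frame: x ahead of the robot, y to its left, z up, the work surface at z = 0. Lengths are in m, angles in rad, forces in N, time in s.
With the tool pointing down it reaches from about 0.375 to 0.9 m from the base axis. Payload 3.1 kg.
Tool frame: the origin (TCP) lies on the front face of the gripper's body, between the roots of the fingers; the fingertips stand 73 mm ahead of it and the grasp point (between the pads) lies tcp_to_grasp ahead of it (tcp_to_grasp is the distance from the TCP to the grasp point, in m); x points along the fingers, y is the direction in which the jaws open and shut, and the axes are right-handed (so a half turn about x gives the same grasp; the last joint's range is limited). The gripper opens to 85 mm and grips with 20 to 120 N. Pads are 22 mm wide; open, the fingers measure 114 mm over their backs; the gripper's body (76 mm by 85 mm) begins 54 mm behind the grasp point. The pads swing forward as they close: fully open they stand 13 mm farther back than shut.
Start: joints at [1.002, 0.527, 1.433, -0, 1.181, -0.178], TCP at [0.238, 0.578, 0.304] pointing down, gripper open.
Joint ranges: [-3.08, 3.08], [-0.75, 2.2], [0.22, 2.44], [-1.43, 4.57], [0, 2.65], [-2.85, 2.85]. Speed limits (rad/s): [2.79, 2.79, 3.14, 3.14, 3.14, 3.14].

INTERFACE

Orientations are given as a unit quaternion [w, x, y, z].
In Python, from workcell import * gives the robot as it stands.
- The arm moves only by the tool send_rows, never from a script. Its argument "steps" is a list of rows, each a list of 5 numbers: the shift along the tool's x, y, z in m, then the turn about the tool's x in rad, then the finger opening in m, from 0 to 0.0854. A call has 1 to 5 rows; each row is the pose to reach, as a shift and turn from the pose commanded when the call began, along the tool's axes at that moment; what a row does not reach only later rows make up. A row lasts 1/12 s, in which the tool goes at most 41.7 mm and 7.16 degrees, less where a joint would pass 70% of its speed; a pose out of reach is approached as far as the arm can. A call with a gripper value outside its range is refused whole. The fingers move at their own pace and stop on an object; "newtons" is the grip in N (left out, the last holds). Time passes only in rows, so rows that repeat a pose let the fingers close. It gives the time, the measured TCP pose, the force and the opening at its end, in the units of the state.
- state(): the state, without advancing time (a new reading comes with each control period).
- grab_frame(name): name is "scene" or "top"; returns the picture (420x560x3 uint8, red, green, blue); there is no depth.
- get_calibration(name): a dict with "fovy" (degrees; the focal length in pixels is half the picture's height over the tangent of half this angle, whatever the lens; pixels are square), "cx", "cy" (the principal point, pixels), "origin" and "rotation" of the camera in the world. Camera axes: x right, y down, z forward; pixel columns grow to the right and rows downward; lengths in m; the calibration is good to about 2 mm. A picture is of the moment at which its call begins. get_calibration takes no time and is no camera call.
- sign_off(): hands the job in, once; it reports no verdict.
The state is a dict: "time": time; "q": joint angles; "joint_velocities": joint speeds; "joint_torque": joint torques, N m; "eef_pos": TCP position; "orientation": TCP orientation; "wrist_force": force on the tool from outside, world axes, zero at the start; "torque": the same for the moment, N m; "gripper_width": finger opening in m.
Only numpy, scipy, OpenCV 4.12 (cv2) and the standard library are available. Lean on these libraries where they do the work, as an engineer would, in place of code of your own. Each camera call takes 0.05 s, during which the arm holds its last target.

## Working session

There is one attempt and no reset: what is moved stays moved. The work goes in short steps, Python scripts to look and compute and a tool call to move; the robot and the scene stay as the last step left them, time stands still between calls to the robot, and variables do not carry over. Pictures are saved under pics/ and viewed, and the job is handed in when it is done.

Besides the shell and the picture viewer there is one more tool, called after "Emit:" in YAML: its name, and indented under it one key for each argument. send_rows: Moves the arm, as the interface text tells. Its arguments: {"type":"object","properties":{"steps":{"type":"array","items":{"type":"array","items":{"type":"number"}}},"newtons":{"type":"number"}},"required":["steps"]}

```bash
ls; mkdir -p pics
python3 - <<'E'
from workcell import *
import cv2
for n in ["scene","top"]:
    f=grab_frame(n); cv2.imwrite(f"pics/{n}0.png",f[:,:,::-1]); c=get_calibration(n); print(n,c)
print(state()); 
try: print(tcp_to_grasp)
except Exception as e: print(e)
E
```

```text
pics
scene {'fovy': 55.999347848386236, 'cx': 275.77882271608115, 'cy': 210.41668484857678, 'origin': array([ 0.85083093, -0.42197272,  0.68996536]), 'rotation': array([-0.34263374,  0.89473924,  0.27074609, -0.09348992])}
top {'fovy': 54.11842517525677, 'cx': 277.6466596042407, 'cy': 206.85858645495753, 'origin': array([0.45144264, 0.01570291, 0.92964934]), 'rotation': array([ 0.05794597, -0.69995343,  0.70895483, -0.06395716])}
{'time': 0.1, 'q': array([ 1.00151147e+00,  5.28411519e-01,  1.43377135e+00, -3.76518161e-06,
        1.18139255e+00, -1.78498092e-01]), 'joint_velocities': array([ 0.00056934, -0.00106674, -0.00305975, -0.00037276,  0.00059496,
       -0.00150066]), 'joint_torque': array([-6.07974416e-04, -4.43305564e+01, -1.78585786e+01, -2.78429416e-04,
        3.90456335e-03,  9.64553237e-07]), 'eef_pos': array([0.23777154, 0.57746529, 0.30300868]), 'orientation': array([ 0.69339637,  0.13663292,  0.69390616, -0.13793898]), 'wrist_force': array([ 0.3222224 , -0.10114585, -0.60396751]), 'torque': array([-0.00324084, -0.03567478,  0.04493195]), 'gripper_width': 0.08555083428874542}
0.0539
```

View pics/scene0.png

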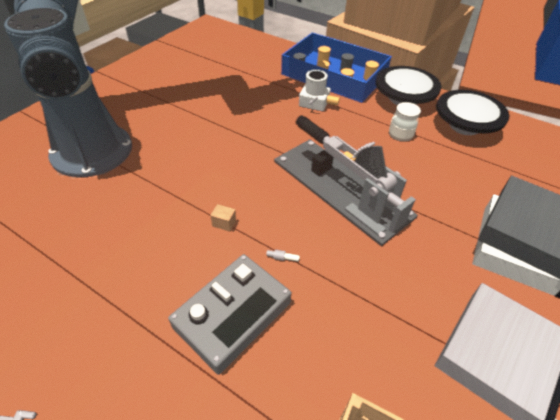

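View pics/top0.png

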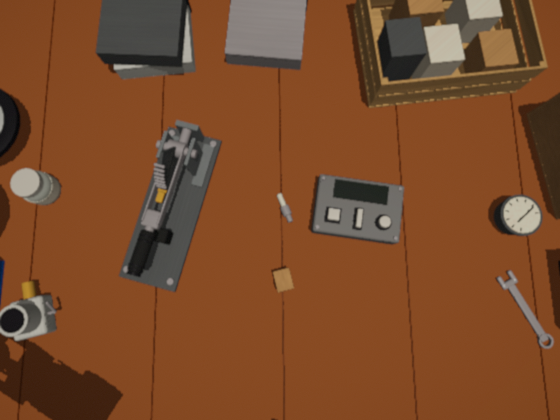

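The top picture shows the logger keys near (334,215) square, (359,218) bar and (384,222) round. The stand runs from the pivot end around (185,140) to the black grip around (143,250). The carton is at (284,280) and the plug at (285,208). Next I'll measure.

```bash
cat > h.py <<'E'
import numpy as np, cv2
from scipy.spatial.transform import Rotation as R
from workcell import *
def cam(n):
    c=get_calibration(n); f=210/np.tan(np.radians(c['fovy'])/2)
    q=np.array(c['rotation']); M=R.from_quat(q[[1,2,3,0]]).as_matrix()
    return f,c['cx'],c['cy'],np.array(c['origin']),M
def ray(n,uv):
    f,cx,cy,o,M=cam(n); d=M@np.array([(uv[0]-cx)/f,(uv[1]-cy)/f,1]); return o,d/np.linalg.norm(d)
def onz(n,uv,z):
    o,d=ray(n,uv); return o+d*(z-o[2])/d[2]
def proj(n,p):
    f,cx,cy,o,M=cam(n); c=M.T@(np.asarray(p)-o); return np.array([cx+f*c[0]/c[2],cy+f*c[1]/c[2]])
def tri(u1,u2):
    o1,d1=ray('scene',u1);o2,d2=ray('top',u2)
    t=np.linalg.lstsq(np.c_[d1,-d2],o2-o1,rcond=None)[0]
    a=o1+d1*t[0];b=o2+d2*t[1]; return (a+b)/2,np.linalg.norm(a-b)
E
python3 - <<'E'
from h import *
t=cv2.imread('pics/top0.png');s=cv2.imread('pics/scene0.png')
def crop(im,x0,y0,x1,y1,k,name): cv2.imwrite(name,cv2.resize(im[y0:y1,x0:x1],None,fx=k,fy=k,interpolation=cv2.INTER_CUBIC))
crop(t,110,110,230,300,3,'pics/t_stand.png');crop(s,265,105,425,245,4,'pics/s_stand.png')
for n,im,(x0,y0,x1,y1) in [('top',t,(315,200,402,240)),('scene',s,(180,255,260,330))]:
    hsv=cv2.cvtColor(im,cv2.COLOR_BGR2HSV); m=((hsv[...,2]>170)&(hsv[...,1]<60)).astype(np.uint8)
    mm=np.zeros_like(m);mm[y0:y1,x0:x1]=m[y0:y1,x0:x1]
    N,l,st,c=cv2.connectedComponentsWithStats(mm)
    for i in range(1,N):
        if st[i,4]>10: print(n,st[i],c[i],onz(n,c[i],.065))
E
```

```text
top [329 209  10  11  92] [333.59782609 213.86956522] [ 0.58553447 -0.11171182  0.065     ]
top [357 210   5  17  61] [359.16393443 217.80327869] [ 0.57639642 -0.16586624  0.065     ]
top [380 217  10  10  77] [384.7012987  221.16883117] [ 0.56849887 -0.21990064  0.065     ]
scene [ 180  255   80   75 2427] [219.45941492 295.38277709] [ 0.58381456 -0.1762091   0.065     ]
```

View pics/t_stand.png

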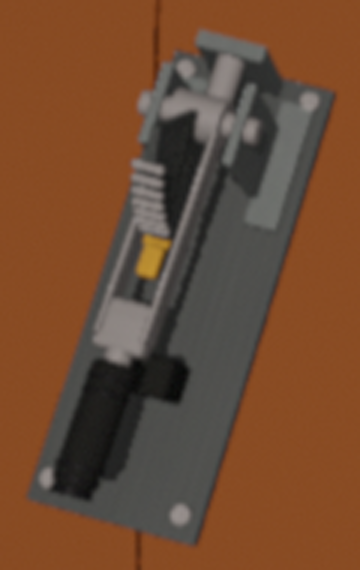

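View pics/s_stand.png

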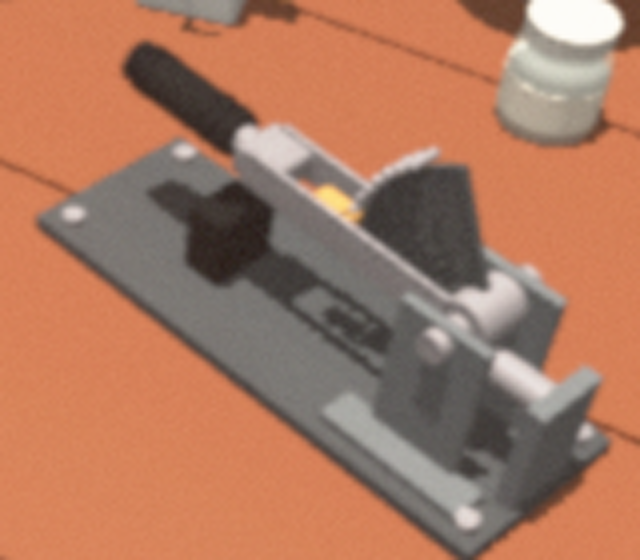

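Run:
```python
from h import *
T=lambda x,y:(110+(x+.5)/3-.5,110+(y+.5)/3-.5)
S=lambda x,y:(265+(x+.5)/4-.5,105+(y+.5)/4-.5)
for a in [(28,498),(195,545),(335,95),(175,50)]: print('top corner',onz('top',T(*a),.012).round(4))
for a in [(180,140),(38,220),(470,557),(607,440)]: print('scene corner',onz('scene',S(*a),.012).round(4))
L=onz('top',T(145,103),.1);Rr=onz('top',T(255,131),.1);print(L,Rr,(L+Rr)/2,np.linalg.norm(L-Rr))
print('grip end/top',onz('top',T(75,487),.112), onz('top',T(118,372),.11))
print('tri grip end', tri(S(140,60),T(72,490)))
print('scene pin near',onz('scene',S(432,345),.1), onz('scene',S(530,272),.1))
```

```text
top corner [0.4623 0.3571 0.012 ]
top corner [0.4269 0.2342 0.012 ]
top corner [0.7678 0.1358 0.012 ]
top corner [0.8059 0.2609 0.012 ]
scene corner [0.4654 0.3567 0.012 ]
scene corner [0.4308 0.2328 0.012 ]
scene corner [0.7727 0.1362 0.012 ]
scene corner [0.8048 0.2586 0.012 ]
[0.7330808  0.25710447 0.1       ] [0.71186108 0.17979103 0.1       ] [0.72247094 0.21844775 0.1       ] 0.0801725920848891
grip end/top [0.46777493 0.28969477 0.112     ] [0.54308969 0.26531311 0.11      ]
tri grip end (array([0.46579825, 0.28997002, 0.11675486]), np.float64(4.500469245275373e-05))
scene pin near [0.71076391 0.1822916  0.1       ] [0.73239052 0.26504269 0.1       ]
```

```bash
cat >> h.py <<'E'
def pose():
    s=state(); q=s['orientation']; return s,np.array(s['eef_pos']),R.from_quat(np.array(q)[[1,2,3,0]]).as_matrix()
def need(p,yax=None):
    "tool-frame shift from the present TCP to p, and turn about x to bring tool y to yax"
    s,e,M=pose(); d=M.T@(np.asarray(p)-e); out=d.round(4)
    t=None
    if yax is not None:
        y=M.T@np.array([*yax,0]); t=np.arctan2(y[2],y[1]); t=(t+np.pi/2)%np.pi-np.pi/2
    return out,t
E
python3 - <<'E'
from h import *
s,e,M=pose(); print(M.round(3))
print('to above round',need([.5685,-.2199,.20],(0.155,.988)))
u=np.array([-.9613,.2748])
print('to above grip',need([.5012,.2821,.26],(.2748,.9613)))
E
```

```text
[[-0.001  0.381  0.925]
 [-0.002  0.925 -0.381]
 [-1.    -0.002 -0.   ]]
to above round (array([ 0.104 , -0.6111,  0.6096]), np.float64(-0.2351718586235274))
to above grip (array([ 0.0432, -0.1727,  0.3561]), np.float64(-0.112348825723386))
```

Emit:
send_rows:
  steps:
    - [0,-0.028,0.028,0,0]
    - [0,-0.056,0.056,0,0]
    - [0,-0.084,0.084,0,0]
    - [0,-0.112,0.112,0,0]
    - [0,-0.14,0.14,0,0]
  newtons: 60

```text
time: 0.52
eef_pos: [0.3141, 0.3934, 0.3036]
orientation: [0.694, 0.137, 0.694, -0.137]
wrist_force: [1.3, -0.3, -0.0]
gripper_width: 0.0255
```

Emit:
send_rows:
  steps:
    - [0,-0.028,0.028,0,0]
    - [0,-0.056,0.056,0,0]
    - [0,-0.084,0.084,0,0]
    - [0,-0.112,0.112,0,0]
    - [0,-0.14,0.14,0,0]

```text
time: 0.93
eef_pos: [0.3903, 0.2105, 0.3038]
orientation: [0.694, 0.137, 0.694, -0.137]
wrist_force: [0.3, 0.9, -0.2]
gripper_width: 0.0002
```

Emit:
send_rows:
  steps:
    - [0,-0.028,0.028,0,0]
    - [0,-0.056,0.056,0,0]
    - [0,-0.084,0.084,0,0]
    - [0,-0.112,0.112,0,0]
    - [0,-0.14,0.14,0,0]

```text
time: 1.35
eef_pos: [0.4665, 0.0276, 0.3038]
orientation: [0.693, 0.137, 0.694, -0.137]
wrist_force: [0.7, 0.6, 0.4]
gripper_width: -0.0001
```

Emit:
send_rows:
  steps:
    - [0.02,-0.028,0.028,0,0]
    - [0.04,-0.056,0.056,0,0]
    - [0.06,-0.084,0.084,0,0]
    - [0.08,-0.112,0.112,0,0]
    - [0.08,-0.14,0.14,0,0]

```text
time: 1.77
eef_pos: [0.5377, -0.1466, 0.2212]
orientation: [0.691, 0.138, 0.696, -0.136]
wrist_force: [1.0, 1.6, -0.7]
gripper_width: -0.0003
```

Run:
```python
from h import *
print(need([.5685,-.2199,.16]),state()['wrist_force'],state()['time'],state()['gripper_width'],pose()[1:])
```

```text
(array([ 0.0607, -0.0561,  0.0568]), None) [ 0.9795654   1.61590239 -0.71106226] 1.7667 -0.00028588451681479 (array([ 0.5377393 , -0.1466084 ,  0.22120287]), array([[-6.81077669e-03,  3.81052861e-01,  9.24528166e-01],
       [ 3.77342150e-03,  9.24552821e-01, -3.81035225e-01],
       [-9.99969687e-01,  8.93488635e-04, -7.73479586e-03]]))
```

Emit:
send_rows:
  steps:
    - [0,-0.025,0.025,0,0]
    - [0.02,-0.051,0.05,0,0]
    - [0.045,-0.051,0.05,0,0]
    - [0.06,-0.051,0.05,0,0]
    - [0.06,-0.051,0.05,0,0]

```text
time: 2.18
eef_pos: [0.5641, -0.212, 0.1606]
orientation: [0.691, 0.139, 0.696, -0.137]
wrist_force: [0.4, 0.6, -0.3]
gripper_width: -0.0001
```

Run:
```python
from h import *
for n in ["scene","top"]:
    f=grab_frame(n)[:,:,::-1]
    x0,y0,x1,y1=(150,200,310,380) if n=="scene" else (290,160,430,260)
    cv2.imwrite(f"pics/{n}1.png",cv2.resize(f[y0:y1,x0:x1],None,fx=3,fy=3))
print(need([.5685,-.2199,.138]),state()['wrist_force'],pose()[1])
```

```text
(array([ 0.026 , -0.0063,  0.0055]), None) [-0.04393109  0.68608764  0.38398999] [ 0.56583501 -0.2119667   0.16396647]
```

View pics/scene1.png

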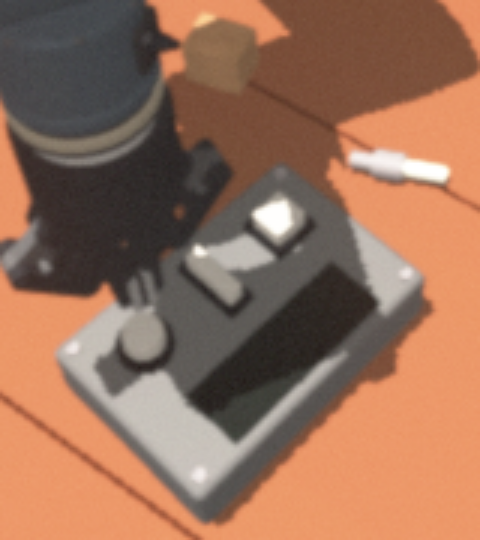

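The round key (crop 145,338) has the closed fingertips above it, at about (142,290). The arm hasn't settled yet, so I'll let it.

Emit:
send_rows:
  steps:
    - [0,0,0,0,0]
    - [0,0,0,0,0]

```text
time: 2.45
eef_pos: [0.567, -0.2121, 0.1661]
orientation: [0.695, 0.137, 0.693, -0.137]
wrist_force: [0.1, -0.2, 0.1]
gripper_width: -0.0004
```

Run:
```python
from h import *
print(need([.5685,-.2199,.138]),state()['wrist_force'],pose()[1:])
```

```text
(array([ 0.0281, -0.0066,  0.0043]), None) [ 0.07623849 -0.21823196  0.08003648] (array([ 0.56699467, -0.2120916 ,  0.16606724]), array([[ 2.15796870e-03,  3.80155548e-01,  9.24920052e-01],
       [-1.28114222e-03,  9.24922497e-01, -3.80153564e-01],
       [-9.99996851e-01, -3.64594639e-04,  2.48298712e-03]]))
```

Emit:
send_rows:
  steps:
    - [0.01,-0.0066,0.0043,0,0]
    - [0.018,-0.0066,0.0043,0,0]
    - [0.024,-0.0066,0.0043,0,0]
    - [0.024,-0.0066,0.0043,0,0]

```text
time: 2.78
eef_pos: [0.5669, -0.2196, 0.139]
orientation: [0.693, 0.138, 0.695, -0.137]
wrist_force: [0.5, 0.6, 0.4]
gripper_width: 0.0004
```

Emit:
send_rows:
  steps:
    - [0.003,0,0,0,0]
    - [0.006,0,0,0,0]
    - [0.006,0,0,0,0]

```text
time: 3.03
eef_pos: [0.5676, -0.2199, 0.1343]
orientation: [0.693, 0.137, 0.694, -0.137]
wrist_force: [-1.2, 0.3, 2.4]
gripper_width: 0.0002
```

Emit:
send_rows:
  steps:
    - [0.003,0,0,0,0]
    - [0.005,0,0,0,0]
    - [0.005,0,0,0,0]

```text
time: 3.28
eef_pos: [0.5678, -0.2199, 0.1316]
orientation: [0.694, 0.137, 0.694, -0.137]
wrist_force: [-3.2, 1.6, 11.7]
gripper_width: -0.0001
```

Emit:
send_rows:
  steps:
    - [0.001,0,0,0,0]
    - [0.002,0,0,0,0]
    - [0.002,0,0,0,0]

```text
time: 3.53
eef_pos: [0.5678, -0.2199, 0.1313]
orientation: [0.694, 0.137, 0.693, -0.137]
wrist_force: [-6.1, 3.0, 21.6]
gripper_width: 0.0001
```

Emit:
send_rows:
  steps:
    - [-0.02,0,0,0,0]
    - [-0.04,0,0,0,0]
    - [-0.04,0.03,-0.007,0,0]
    - [-0.04,0.065,-0.015,0,0]
    - [-0.04,0.1,-0.0245,0,0]

```text
time: 3.95
eef_pos: [0.584, -0.1182, 0.1683]
orientation: [0.694, 0.138, 0.692, -0.138]
wrist_force: [0.2, -0.3, -0.3]
gripper_width: -0.0003
```

Emit:
send_rows:
  steps:
    - [0,0.006,-0.001,0,0]
    - [0,0.006,-0.001,0,0]
    - [0,0.006,-0.001,0,0]

```text
time: 4.2
eef_pos: [0.5849, -0.1123, 0.1677]
orientation: [0.694, 0.137, 0.693, -0.137]
wrist_force: [1.2, -0.4, -0.3]
gripper_width: -0.0001
```

Run:
```python
from h import *
print(need([.5855,-.1117,.138]),state()['wrist_force'],pose()[1])
```

```text
(array([0.0297, 0.0008, 0.0003]), None) [ 1.21133889 -0.39192734 -0.2816233 ] [ 0.58493991 -0.11227476  0.16768189]
```

Emit:
send_rows:
  steps:
    - [0.013,0.001,0,0,0]
    - [0.025,0.001,0,0,0]
    - [0.032,0.001,0,0,0]
    - [0.037,0.001,0,0,0]
    - [0.038,0.001,0,0,0]

```text
time: 4.62
eef_pos: [0.5848, -0.1128, 0.1314]
orientation: [0.693, 0.137, 0.694, -0.138]
wrist_force: [-4.7, 0.0, 20.0]
gripper_width: -0.0
```

Emit:
send_rows:
  steps:
    - [0.001,0,0,0,0]
    - [0.002,0,0,0,0]
    - [0.002,0,0,0,0]

```text
time: 4.87
eef_pos: [0.5847, -0.1127, 0.1313]
orientation: [0.694, 0.137, 0.693, -0.138]
wrist_force: [-7.5, 0.6, 24.0]
gripper_width: 0.0001
```

Emit:
send_rows:
  steps:
    - [-0.02,0,0,0,0]
    - [-0.04,0,0,0,0]
    - [-0.04,-0.025,0.006,0,0]
    - [-0.04,-0.053,0.0123,0,0]
    - [-0.04,-0.053,0.0123,0,0]

```text
time: 5.28
eef_pos: [0.5763, -0.1702, 0.1681]
orientation: [0.694, 0.138, 0.692, -0.14]
wrist_force: [0.1, 0.5, 0.4]
gripper_width: 0.0001
```

Emit:
send_rows:
  steps:
    - [0,0,0,0,0]
    - [0,0,0,0,0]

```text
time: 5.45
eef_pos: [0.5756, -0.1654, 0.1671]
orientation: [0.693, 0.138, 0.694, -0.138]
wrist_force: [-0.7, 0.4, -0.2]
gripper_width: -0.0
```

Run:
```python
from h import *
print(need([.5764,-.1659,.138]),state()['wrist_force'],pose()[1])
```

```text
(array([ 0.0291, -0.0002,  0.001 ]), None) [-0.69515438  0.3776761  -0.24029343] [ 0.57559317 -0.16540255  0.16708731]
```

Emit:
send_rows:
  steps:
    - [0.013,0,0,0,0]
    - [0.025,0,0,0,0]
    - [0.032,0,0,0,0]
    - [0.037,0,0,0,0]
    - [0.038,0,0,0,0]

```text
time: 5.87
eef_pos: [0.5757, -0.164, 0.1313]
orientation: [0.693, 0.137, 0.695, -0.137]
wrist_force: [-4.6, 3.1, 21.4]
gripper_width: 0.0001
```

Emit:
send_rows:
  steps:
    - [0.001,0,0,0,0]
    - [0.002,0,0,0,0]
    - [0.002,0,0,0,0]

```text
time: 6.12
eef_pos: [0.5756, -0.164, 0.1312]
orientation: [0.693, 0.137, 0.694, -0.137]
wrist_force: [-6.2, 3.4, 24.6]
gripper_width: -0.0
```

Emit:
send_rows:
  steps:
    - [-0.035,0,0,0,0]
    - [-0.07,0,0,0,0]
    - [-0.1,0.02,-0.012,0,0.02]
    - [-0.13,0.04,-0.024,0,0.05]
    - [-0.15,0.07,-0.044,0,0.085]

```text
time: 6.53
eef_pos: [0.5637, -0.0845, 0.2803]
orientation: [0.695, 0.138, 0.692, -0.139]
wrist_force: [1.9, 0.1, 0.8]
gripper_width: 0.0358
```

Emit:
send_rows:
  steps:
    - [0,0.034,-0.021,0,0.085]
    - [0,0.068,-0.042,0,0.085]
    - [0,0.102,-0.063,0,0.085]
    - [0,0.136,-0.084,0,0.085]
    - [0,0.17,-0.105,0,0.085]

```text
time: 6.95
eef_pos: [0.5288, 0.1158, 0.2774]
orientation: [0.693, 0.137, 0.694, -0.137]
wrist_force: [0.5, 0.3, 0.5]
gripper_width: 0.0849
```

Emit:
send_rows:
  steps:
    - [0,0.034,-0.021,0,0.085]
    - [0,0.068,-0.042,0,0.085]
    - [0,0.102,-0.063,-0.03,0.085]
    - [0,0.136,-0.084,-0.07,0.085]
    - [0,0.144,-0.09,-0.11,0.085]

```text
time: 7.37
eef_pos: [0.4996, 0.2864, 0.2772]
orientation: [0.7, 0.097, 0.701, -0.096]
wrist_force: [-0.5, -1.2, 0.4]
gripper_width: 0.0849
```

Emit:
send_rows:
  steps:
    - [0,0,0,0,0.085]
    - [0,0,0,0,0.085]

```text
time: 7.53
eef_pos: [0.5008, 0.2813, 0.2771]
orientation: [0.7, 0.098, 0.701, -0.099]
wrist_force: [-0.4, -1.3, 0.3]
gripper_width: 0.0848
```

Run:
```python
from h import *
print(need([.5012,.2821,.1115+.0539],(.2748,.9613)),state(),pose()[2])
f=grab_frame('scene')[:,:,::-1]; cv2.imwrite("pics/s2.png",cv2.resize(f[70:270,240:440],None,fx=3,fy=3,interpolation=cv2.INTER_CUBIC))
```

```text
(array([0.1117, 0.001 , 0.0002]), np.float64(-0.0008476089285935906)) {'time': 7.5333, 'q': array([ 3.17618483e-01,  4.92599325e-01,  1.58927869e+00, -9.05290619e-04,
        1.06112128e+00, -9.73451467e-01]), 'joint_velocities': array([-0.0440508 , -0.00677273,  0.00531193, -0.00228165, -0.00106505,
        0.00254733]), 'joint_torque': array([ 1.27057638e+00, -4.08230853e+01, -1.61086321e+01,  9.21338587e-02,
        3.69277050e-04, -1.65366009e-02]), 'eef_pos': array([0.50079803, 0.28129449, 0.27708242]), 'orientation': array([ 0.69990066,  0.097951  ,  0.70054632, -0.09889145]), 'wrist_force': array([-0.4407542 , -1.27828989,  0.29948679]), 'torque': array([ 0.00447102, -0.02304917,  0.00677736]), 'gripper_width': 0.08484538596211881} [[-1.08932514e-03  2.75666805e-01  9.61252634e-01]
 [-1.18995178e-03  9.61252166e-01 -2.75668020e-01]
 [-9.99998699e-01 -1.44413639e-03 -7.19085941e-04]]
```

View pics/s2.png

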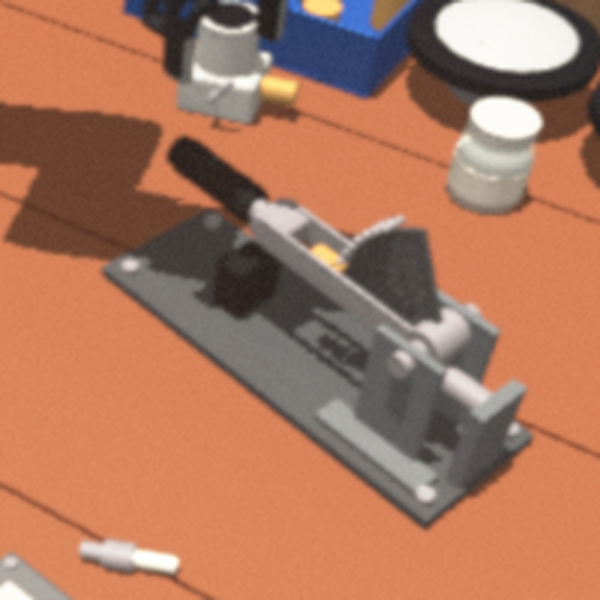

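The lever is free and nothing is touching. The gripper is above it, out of this crop. Before grasping I'll measure the rack teeth in the initial pictures.

Run:
```python
from h import *
t=cv2.imread('pics/top0.png');s=cv2.imread('pics/scene0.png')
cv2.imwrite('pics/s_r.png',cv2.resize(s[130:180,335:395],None,fx=12,fy=12,interpolation=cv2.INTER_CUBIC))
cv2.imwrite('pics/t_r.png',cv2.resize(t[155:210,140:195],None,fx=10,fy=10,interpolation=cv2.INTER_CUBIC))
P=np.array([.722,.219,.1]);u=np.array([-.9613,.2748,0])
for phi in (.13,.18,.23):
    for k in (0,3,6):
        a=phi+.11*k; p=P+.09*(np.cos(a)*u+np.sin(a)*np.array([0,0,1]))
        a1,b=proj('scene',p),proj('top',p); print(phi,k+1,'scene crop',((a1-[335,130])*12+6).round(),'top crop',((b-[140,155])*10+5).round())
```

```text
0.13 1 scene crop [236. 337.] top crop [219. 333.]
0.13 4 scene crop [298. 242.] top crop [193. 260.]
0.13 7 scene crop [396. 184.] top crop [186. 146.]
0.18 1 scene crop [243. 321.] top crop [214. 325.]
0.18 4 scene crop [310. 230.] top crop [191. 246.]
0.18 7 scene crop [414. 180.] top crop [187. 126.]
0.23 1 scene crop [250. 305.] top crop [209. 316.]
0.23 4 scene crop [324. 220.] top crop [189. 230.]
0.23 7 scene crop [433. 176.] top crop [188. 105.]
```

View pics/s_r.png

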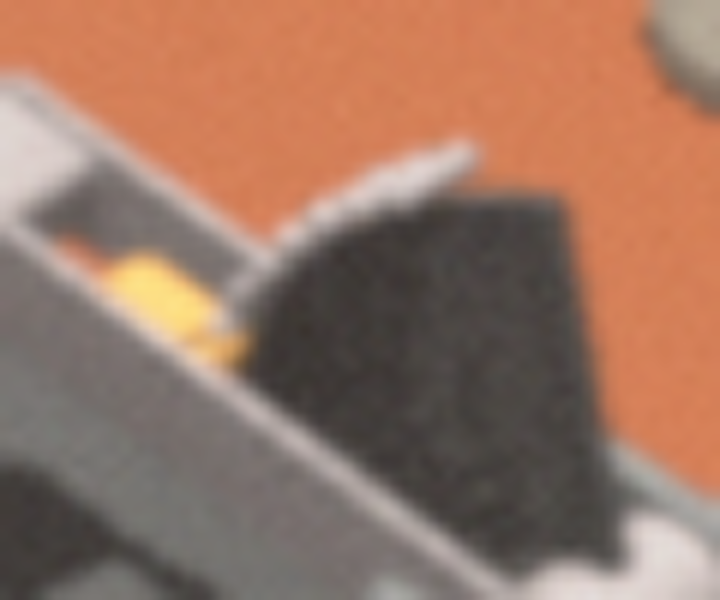

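View pics/t_r.png

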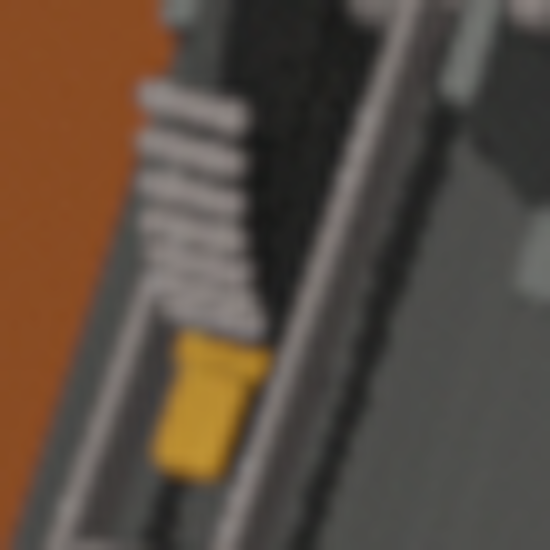

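In the top crop, tooth 7 is at (192,107), tooth 4 at (195,230) and tooth 1 near (215,310), so the first tooth sits at about 0.215 rad above level. Click 4 should come near θ=0.495 and click 5 near 0.605. Next is the grasp.

Emit:
send_rows:
  steps:
    - [0.035,0.001,0,0,0.085]
    - [0.07,0.001,0,0,0.085]
    - [0.1,0.001,0,0,0.085]
    - [0.113,0.001,0,0,0.085]
    - [0.113,0.001,0,0,0.085]

```text
time: 8.0
eef_pos: [0.5003, 0.2791, 0.1611]
orientation: [0.697, 0.099, 0.703, -0.102]
wrist_force: [-0.1, 0.1, 0.3]
gripper_width: 0.0851
```

Emit:
send_rows:
  steps:
    - [0,0,0,0,0.06]
    - [0,0,0,0,0.045]
    - [0,0,0,0,0.035]
    - [0,0,0,0,0.025]
    - [0,0,0,0,0.0]
  newtons: 30

```text
time: 8.42
eef_pos: [0.5024, 0.2819, 0.1662]
orientation: [0.701, 0.099, 0.699, -0.099]
wrist_force: [0.5, -1.7, 3.6]
gripper_width: 0.0289
```

Emit:
send_rows:
  steps:
    - [0,0,0,0,0]
    - [0,0,0,0,0]
    - [0,0,0,0,0]
    - [0,0,0,0,0]
  newtons: 70

```text
time: 8.75
eef_pos: [0.5024, 0.2819, 0.1664]
orientation: [0.701, 0.099, 0.699, -0.099]
wrist_force: [-0.5, -1.5, 5.2]
gripper_width: 0.0281
```

Run:
```python
from h import *
print(pose()[1:],state()['torque'])
f=grab_frame('scene')[:,:,::-1]; cv2.imwrite("pics/s3.png",cv2.resize(f[70:270,240:440],None,fx=3,fy=3,interpolation=cv2.INTER_CUBIC))
```

```text
(array([0.50238203, 0.2819251 , 0.1663573 ]), array([[ 2.63241203e-03,  2.76558259e-01,  9.60993548e-01],
       [-5.44633620e-05,  9.60996916e-01, -2.76559079e-01],
       [-9.99996534e-01,  6.75678506e-04,  2.54480213e-03]])) [-0.36499256  0.02175454 -0.01574115]
```

View pics/s3.png

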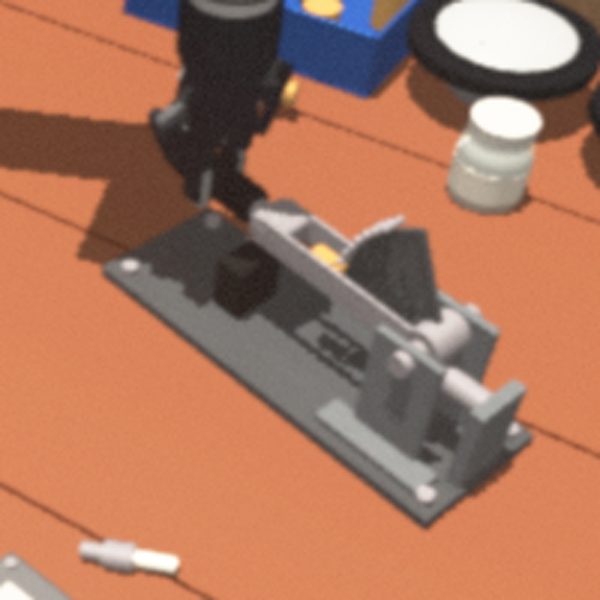

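The gripper holds the grip at 28 mm opening. I'll raise it along its arc in small steps and watch the vertical force.

Emit:
send_rows:
  steps:
    - [-0.006,0,0.0004,0,0]
    - [-0.0114,0,0.0009,0,0]
    - [-0.017,0,0.0015,0,0]
    - [-0.0227,0,0.0023,0,0]
  newtons: 80

```text
time: 9.13
eef_pos: [0.5044, 0.2813, 0.1869]
orientation: [0.7, 0.099, 0.7, -0.099]
wrist_force: [6.3, -0.3, -12.3]
gripper_width: 0.028
```

Emit:
send_rows:
  steps:
    - [-0.003,0,0.0005,0,0]
    - [-0.0045,0,0.0008,0,0]

```text
time: 9.3
eef_pos: [0.5052, 0.2811, 0.1917]
orientation: [0.7, 0.099, 0.7, -0.099]
wrist_force: [4.7, -0.3, -11.6]
gripper_width: 0.0279
```

Emit:
send_rows:
  steps:
    - [-0.003,0,0.0005,0,0]
    - [-0.0045,0,0.0008,0,0]

```text
time: 9.47
eef_pos: [0.5059, 0.2809, 0.1956]
orientation: [0.7, 0.099, 0.7, -0.099]
wrist_force: [6.5, 0.6, -15.4]
gripper_width: 0.0275
```

Emit:
send_rows:
  steps:
    - [-0.002,0,0.0004,0,0]
    - [-0.003,0,0.0006,0,0]

```text
time: 9.63
eef_pos: [0.5064, 0.2808, 0.1979]
orientation: [0.7, 0.099, 0.7, -0.099]
wrist_force: [7.7, 1.0, -20.2]
gripper_width: 0.0279
```

Emit:
send_rows:
  steps:
    - [-0.002,0,0.0004,0,0]
    - [-0.003,0,0.0006,0,0]

```text
time: 9.8
eef_pos: [0.5069, 0.2806, 0.2002]
orientation: [0.7, 0.099, 0.7, -0.099]
wrist_force: [7.3, 1.0, -20.5]
gripper_width: 0.0276
```

Emit:
send_rows:
  steps:
    - [-0.002,0,0.0004,0,0]
    - [-0.003,0,0.0006,0,0]

```text
time: 9.97
eef_pos: [0.5077, 0.2804, 0.2038]
orientation: [0.7, 0.099, 0.7, -0.099]
wrist_force: [6.7, 1.4, -12.7]
gripper_width: 0.0283
```

Emit:
send_rows:
  steps:
    - [-0.002,0,0.0004,0,0]
    - [-0.003,0,0.0007,0,0]

```text
time: 10.13
eef_pos: [0.5084, 0.2802, 0.2073]
orientation: [0.7, 0.099, 0.7, -0.099]
wrist_force: [6.6, 0.2, -14.0]
gripper_width: 0.028
```

The force dropped at z of about 0.202 (θ≈0.155), which is click 1 and agrees with the picture. Clicks 2 to 5 should come near θ 0.265, 0.375, 0.485 and 0.595.

Emit:
send_rows:
  steps:
    - [-0.003,0,0.0008,0,0]
    - [-0.0045,0,0.0012,0,0]

```text
time: 10.3
eef_pos: [0.5096, 0.2798, 0.2119]
orientation: [0.7, 0.099, 0.7, -0.099]
wrist_force: [7.0, -0.1, -13.2]
gripper_width: 0.0277
```

Emit:
send_rows:
  steps:
    - [-0.003,0,0.0008,0,0]
    - [-0.0045,0,0.0013,0,0]

```text
time: 10.47
eef_pos: [0.5109, 0.2795, 0.2167]
orientation: [0.7, 0.099, 0.7, -0.099]
wrist_force: [6.5, 0.1, -11.9]
gripper_width: 0.0274
```

Emit:
send_rows:
  steps:
    - [-0.003,0,0.0009,0,0]
    - [-0.0045,0,0.0014,0,0]

```text
time: 10.63
eef_pos: [0.5123, 0.2791, 0.221]
orientation: [0.7, 0.099, 0.7, -0.099]
wrist_force: [7.2, 0.2, -17.0]
gripper_width: 0.0275
```

Emit:
send_rows:
  steps:
    - [-0.002,0,0.0006,0,0]
    - [-0.003,0,0.001,0,0]

```text
time: 10.8
eef_pos: [0.5129, 0.2789, 0.2229]
orientation: [0.7, 0.1, 0.7, -0.099]
wrist_force: [7.6, 1.1, -21.5]
gripper_width: 0.0277
```

Emit:
send_rows:
  steps:
    - [-0.002,0,0.0006,0,0]
    - [-0.003,0,0.001,0,0]

```text
time: 10.97
eef_pos: [0.5136, 0.2787, 0.2249]
orientation: [0.699, 0.1, 0.701, -0.099]
wrist_force: [8.8, 1.4, -23.9]
gripper_width: 0.0279
```

Emit:
send_rows:
  steps:
    - [-0.003,0,0.001,0,0]
    - [-0.0045,0,0.0015,0,0]

```text
time: 11.13
eef_pos: [0.5153, 0.2782, 0.2302]
orientation: [0.7, 0.099, 0.7, -0.099]
wrist_force: [8.0, -0.4, -15.7]
gripper_width: 0.028
```

Emit:
send_rows:
  steps:
    - [-0.003,0,0.0011,0,0]
    - [-0.0045,0,0.0016,0,0]

```text
time: 11.3
eef_pos: [0.5171, 0.2777, 0.2353]
orientation: [0.7, 0.099, 0.7, -0.099]
wrist_force: [8.0, 0.7, -14.8]
gripper_width: 0.0277
```

Click 2 came at z of about 0.2265, as predicted.

Emit:
send_rows:
  steps:
    - [-0.003,0,0.0012,0,0]
    - [-0.005,0,0.0019,0,0]

```text
time: 11.47
eef_pos: [0.5192, 0.2771, 0.2405]
orientation: [0.701, 0.099, 0.7, -0.099]
wrist_force: [8.0, -0.1, -15.4]
gripper_width: 0.0278
```

Emit:
send_rows:
  steps:
    - [-0.002,0,0.0008,0,0]
    - [-0.004,0,0.0017,0,0]

```text
time: 11.63
eef_pos: [0.5209, 0.2766, 0.2445]
orientation: [0.7, 0.099, 0.7, -0.099]
wrist_force: [8.6, -0.5, -16.9]
gripper_width: 0.0277
```

Emit:
send_rows:
  steps:
    - [-0.002,0,0.0009,0,0]
    - [-0.003,0,0.0013,0,0]

```text
time: 11.8
eef_pos: [0.5219, 0.2763, 0.2468]
orientation: [0.7, 0.099, 0.7, -0.099]
wrist_force: [9.4, 1.3, -20.9]
gripper_width: 0.0276
```

Emit:
send_rows:
  steps:
    - [-0.002,0,0.0009,0,0]
    - [-0.003,0,0.0014,0,0]

```text
time: 11.97
eef_pos: [0.5228, 0.276, 0.2486]
orientation: [0.7, 0.098, 0.701, -0.099]
wrist_force: [9.6, 3.0, -25.3]
gripper_width: 0.0274
```

Emit:
send_rows:
  steps:
    - [-0.002,0,0.0009,0,0]
    - [-0.003,0,0.0014,0,0]

```text
time: 12.13
eef_pos: [0.5241, 0.2757, 0.2514]
orientation: [0.7, 0.099, 0.701, -0.099]
wrist_force: [9.0, -0.3, -21.7]
gripper_width: 0.0277
```

Emit:
send_rows:
  steps:
    - [-0.002,0,0.0009,0,0]
    - [-0.003,0,0.0014,0,0]

```text
time: 12.3
eef_pos: [0.5259, 0.2751, 0.2552]
orientation: [0.7, 0.098, 0.7, -0.099]
wrist_force: [9.2, 1.8, -18.4]
gripper_width: 0.0277
```

Emit:
send_rows:
  steps:
    - [-0.002,0,0.001,0,0]
    - [-0.003,0,0.0015,0,0]

```text
time: 12.47
eef_pos: [0.5276, 0.2747, 0.2586]
orientation: [0.7, 0.099, 0.7, -0.099]
wrist_force: [9.3, -0.3, -17.3]
gripper_width: 0.0277
```

Click 3 came at z of about 0.2505. Click 4 is expected near 0.273.

Emit:
send_rows:
  steps:
    - [-0.002,0,0.001,0,0]
    - [-0.004,0,0.002,0,0]

```text
time: 12.63
eef_pos: [0.5296, 0.2741, 0.2627]
orientation: [0.701, 0.098, 0.7, -0.099]
wrist_force: [9.3, 1.4, -18.5]
gripper_width: 0.0277
```

Emit:
send_rows:
  steps:
    - [-0.002,0,0.001,0,0]
    - [-0.004,0,0.0021,0,0]

```text
time: 12.8
eef_pos: [0.5321, 0.2733, 0.2668]
orientation: [0.701, 0.099, 0.699, -0.099]
wrist_force: [8.8, 1.6, -17.0]
gripper_width: 0.0277
```

Emit:
send_rows:
  steps:
    - [-0.002,0,0.0011,0,0]
    - [-0.003,0,0.0016,0,0]

```text
time: 12.97
eef_pos: [0.5334, 0.2729, 0.2694]
orientation: [0.701, 0.098, 0.7, -0.099]
wrist_force: [11.8, 1.4, -22.2]
gripper_width: 0.0277
```

Emit:
send_rows:
  steps:
    - [-0.002,0,0.0012,0,0]
    - [-0.003,0,0.0017,0,0]

```text
time: 13.13
eef_pos: [0.5344, 0.2727, 0.2709]
orientation: [0.7, 0.098, 0.7, -0.099]
wrist_force: [12.5, 3.6, -29.5]
gripper_width: 0.0276
```

Emit:
send_rows:
  steps:
    - [-0.002,0,0.0012,0,0]
    - [-0.002,0,0.0012,0,0]

```text
time: 13.3
eef_pos: [0.5351, 0.2725, 0.2721]
orientation: [0.699, 0.098, 0.701, -0.099]
wrist_force: [11.4, 2.5, -27.0]
gripper_width: 0.0274
```

Emit:
send_rows:
  steps:
    - [-0.002,0,0.0012,0,0]
    - [-0.003,0,0.0017,0,0]
    - [-0.003,0,0.0017,0,0]

```text
time: 13.55
eef_pos: [0.5378, 0.2718, 0.2763]
orientation: [0.701, 0.098, 0.7, -0.099]
wrist_force: [11.1, 0.9, -21.4]
gripper_width: 0.0275
```

Emit:
send_rows:
  steps:
    - [-0.002,0,0.0012,0,0]
    - [-0.003,0,0.0018,0,0]
    - [-0.003,0,0.0018,0,0]

```text
time: 13.8
eef_pos: [0.5397, 0.2712, 0.2795]
orientation: [0.701, 0.098, 0.7, -0.099]
wrist_force: [12.2, 2.2, -22.3]
gripper_width: 0.0274
```

Click 4 passed at z of about 0.2735, where the force fell from 29 to 21 N. I'll move to mid-way, z of about 0.2835, and check with the cameras.

Emit:
send_rows:
  steps:
    - [-0.002,0,0.0013,0,0]
    - [-0.0035,0,0.0022,0,0]
    - [-0.0035,0,0.0022,0,0]
    - [-0.0035,0,0.0022,0,0]

```text
time: 14.13
eef_pos: [0.5424, 0.2704, 0.2838]
orientation: [0.701, 0.098, 0.699, -0.099]
wrist_force: [13.0, 1.0, -19.8]
gripper_width: 0.0277
```

Run:
```python
from h import *
print(pose()[1],state()['wrist_force'])
s=grab_frame('scene')[:,:,::-1];t=grab_frame('top')[:,:,::-1]
cv2.imwrite('pics/sf.png',s);cv2.imwrite('pics/tf.png',t)
cv2.imwrite('pics/s_f.png',cv2.resize(s[80:200,300:420],None,fx=5,fy=5,interpolation=cv2.INTER_CUBIC))
cv2.imwrite('pics/t_f.png',cv2.resize(t[110:260,120:220],None,fx=4,fy=4,interpolation=cv2.INTER_CUBIC))
# bystander move check
a=cv2.imread('pics/scene0.png')[200:270,200:305].astype(int);print('diff',np.abs(a-s[200:270,200:305]).mean())
```

```text
[0.54243715 0.27039224 0.28376549] [ 12.96661041   1.03139469 -19.8482158 ]
diff 2.4940589569160996
```

View pics/s_f.png

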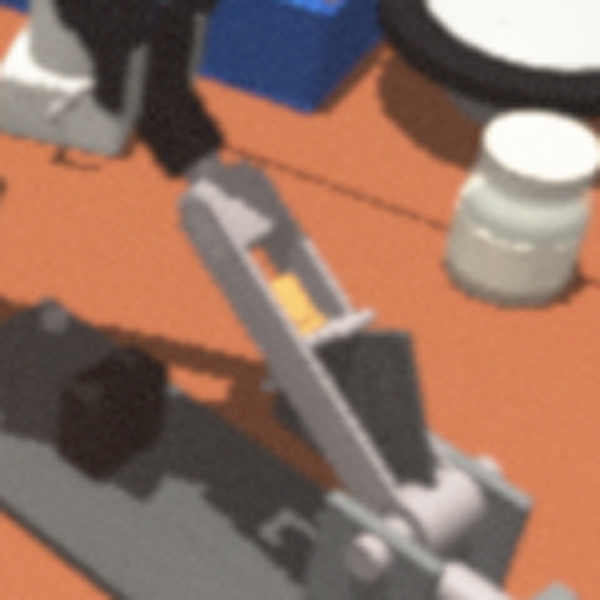

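View pics/t_f.png

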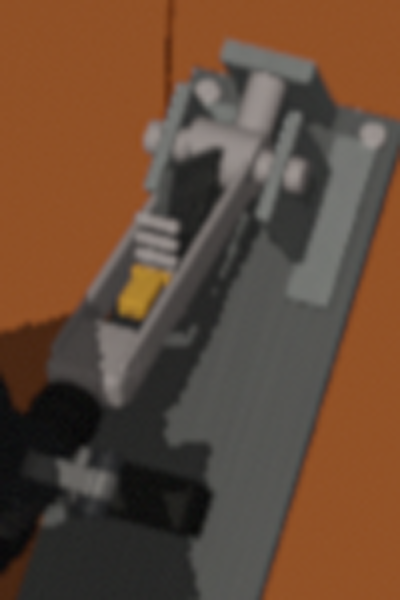

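View pics/sf.png

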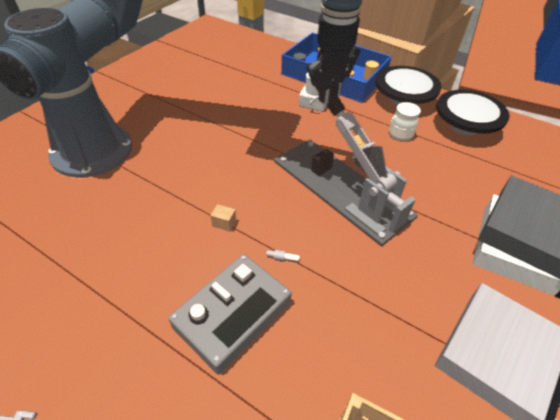

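Three bars are still visible above the yellow pawl, at top crop (155,222), (155,240) and (155,258), so four have been passed. The carton and plug haven't moved. I'll check that it holds steady, then hand in.

Emit:
send_rows:
  steps:
    - [0,0,0,0,0]
    - [0,0,0,0,0]
    - [0,0,0,0,0]
    - [0,0,0,0,0]
    - [0,0,0,0,0]

```text
time: 14.65
eef_pos: [0.5425, 0.2704, 0.2838]
orientation: [0.702, 0.098, 0.699, -0.099]
wrist_force: [12.9, 0.7, -19.4]
gripper_width: 0.0275
```

Emit:
send_rows:
  steps:
    - [0,0,0,0,0]
    - [0,0,0,0,0]
    - [0,0,0,0,0]
    - [0,0,0,0,0]
    - [0,0,0,0,0]

```text
time: 15.07
eef_pos: [0.5424, 0.2704, 0.2838]
orientation: [0.701, 0.098, 0.699, -0.099]
wrist_force: [12.9, 0.2, -20.3]
gripper_width: 0.0274
```

```bash
python3 -c "
from workcell import *
print(sign_off())"
```

```text
the job is handed in; nothing more can be done
None
```

I pressed the three keys fully down in order, then raised the lever four clicks. The job is handed in at about 15 s with the gripper still holding the lever at the fourth click.

- **Keys:** I pressed round, then square, then bar. Each went down to a hard stop at 22–25 N, with no further travel when I pushed harder, and I let each one up before pressing the next.
- **Clicks:** Force drops marked four clicks, at tool heights of about 0.202, 0.2265, 0.2505 and 0.2735 m. They matched the clicks predicted from the rack angle in the pictures to within about 0.01 rad.
- **Final position:** I stopped at 0.2838 m, roughly half-way to the fifth click, which I expected near 0.295 m. The last pictures show three teeth still above the pawl, so four were passed.
- **Hold:** The pose and a 20 N vertical load stayed steady for about 0.9 s before hand-in, at an 80 N grip setting.
- **Bystanders:** The carton and the spark plug look unmoved in the last scene picture.

The lifting force at the wrist was higher than the 11–20 N described, up to 29 N at the fourth crest. The tool also ended up pushed sideways with about 13 N, probably because my arc didn't quite match the lever's. Neither shifted the grip or the hold.

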